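# Lay up matching half lids for gluing

### The job

Two box lids are being laid up on the white glue-up board: a maple half and a walnut half already lie in its rear corners, and their mates lie loose on the front part. Slide each loose half to the corner half of the same wood, so that it lies flat with its end against the back fence and its long edge closed tight and square against its mate, and the corner halves are still in their corners. Leave the wax tin and everything else on the bench where they are.

Things in the scene. Friction and masses are not known exactly. Their poses are not given: they have to be found in the camera images.
- glueboard: fixed white glue-up board 400 (x) x 760 (y) x 16 mm thick, smooth top at z = 16 mm. Origin: centre of its underside, on the bench; x to the back fence, y left, z up. Plywood rails 30 mm high stand on it: the back fence along the full y width, inner face at x = +150 mm, 26 mm thick; two side stops from x = 0 to +150 mm, 30 mm wide, inner faces at y = +340 and -340 mm
- fence_mid (a point): the middle of the back fence's inner face, at its foot on the white surface; axes as the glue-up board
- maple_corner_mid (a point): half lid of pale maple lying in one of the two rear corners of the glue-up board (left or right, it varies), unfastened, its end against the back fence and its outer long edge against the side stop (within 1 mm): 110 mm along its x, 90 mm along its y, 20 mm thick, 0.14 kg, square edges, too wide to grasp. Point: its centre, half-way up, 26 mm above the bench; z up
- walnut_corner_mid (a point): half lid of dark brown walnut, lying in the other rear corner in the same way: 110 mm along its x, 90 mm along its y, 20 mm thick, 0.14 kg, square edges, too wide to grasp. Point: its centre, half-way up, 26 mm above the bench; z up
- maple_loose_mid (a point): loose half lid of pale maple lying askew (up to 30 degrees) on the front part of the glue-up board, left or right; either long edge and either end may be used: 110 mm along its x, 90 mm along its y, 20 mm thick, 0.14 kg, square edges, too wide to grasp. Point: its centre, half-way up, 26 mm above the bench; z up
- walnut_loose_mid (a point): loose half lid of dark walnut lying askew on the other side of the front part, likewise: 110 mm along its x, 90 mm along its y, 20 mm thick, 0.14 kg, square edges, too wide to grasp. Point: its centre, half-way up, 26 mm above the bench; z up
- wax_tin_mid (a point): small round green and brass tin, 44 mm across and 24 mm high, standing on the front part of the glue-up board between the two loose halves, near the middle; point at its centre, half-way up
- tape_measure_mid (a point): yellow and black tape measure standing on edge near one front outer corner of the glue-up board, 62 x 34 x 60 mm high with a 10 mm hook at -x; point at its centre
- sanding_block_mid (a point): blue hand sanding block lying near the other front outer corner of the glue-up board, 100 (x) x 56 x 34 mm high; point at its centre
- glue_bottle_mid (a point): yellow glue bottle with orange nozzle, 60 mm across and 172 mm high, standing on the bench to the right of the glue-up board; point half-way up
- mallet_mid (a point): wooden mallet lying on the bench to the right, head 75 x 130 x 70 mm high, handle to -x; point at the middle of its head
- cherry_half_mid (a point): half lid of red-brown cherry, 110 x 90 x 20 mm, lying flat on the bench to the left, off the glue-up board; it has no mate here; point at its centre
There are look-alikes about, which are no part of the job. What is shaped like the part that bears maple_loose_mid but green or orange is not meant.

How it is judged:
At the end, for the whole second after the job is handed in: Each loose half lies flat beside the corner half of its wood: end within 3 mm of the back fence, joint closed to 2.5 mm and parallel within 0.025 rad. Each corner half lies flat within 3 mm of fence and side stop. Nothing else has moved (z of maple_corner_mid in the frame of glueboard between 0.023 and 0.029 m and angle between each of maple_corner_mid, maple_loose_mid, walnut_corner_mid, walnut_loose_mid's own z axis and vertical below 0.03 rad and z of maple_loose_mid in the frame of glueboard between 0.023 and 0.029 m and x of each of maple_corner_mid, maple_loose_mid, walnut_corner_mid, walnut_loose_mid in the frame of glueboard above 0.092 m and angle between the x axis of each of maple_corner_mid, maple_loose_mid, walnut_corner_mid, walnut_loose_mid and the x axis of glueboard, either way round below 0.03 rad and (y of maple_corner_mid in the frame of glueboard above 0.2915 m or y of maple_corner_mid in the frame of glueboard below -0.2915 m) and horizontal distance between maple_loose_mid and maple_corner_mid below 0.0925 m and angle between the x axis of maple_loose_mid and the x axis of maple_corner_mid, either way round below 0.025 rad and z of walnut_corner_mid in the frame of glueboard between 0.023 and 0.029 m and z of walnut_loose_mid in the frame of glueboard between 0.023 and 0.029 m and (y of walnut_corner_mid in the frame of glueboard above 0.2915 m or y of walnut_corner_mid in the frame of glueboard below -0.2915 m) and horizontal distance between walnut_loose_mid and walnut_corner_mid below 0.0925 m and angle between the x axis of walnut_loose_mid and the x axis of walnut_corner_mid, either way round below 0.025 rad); the robot touches nothing.
It fails at once if the wax tin is moved by more than 12 mm or tipped (distance of wax_tin_mid from where it was at the start of the episode above 0.012 m or angle between wax_tin_mid's own z axis and vertical above 0.25 rad).
It fails at once if the tape measure or the sanding block is moved by more than 12 mm or tipped (distance of any of tape_measure_mid, sanding_block_mid from where it was at the start of the episode above 0.012 m or angle between any of tape_measure_mid, sanding_block_mid's own z axis and vertical above 0.25 rad).
It fails at once if the glue bottle or the mallet is moved by more than 12 mm or tipped (distance of any of glue_bottle_mid, mallet_mid from where it was at the start of the episode above 0.012 m or angle between any of glue_bottle_mid, mallet_mid's own z axis and vertical above 0.25 rad).
It fails at once if the cherry half is moved by more than 12 mm or tipped (distance of cherry_half_mid from where it was at the start of the episode above 0.012 m or angle between cherry_half_mid's own z axis and vertical above 0.25 rad).
It also fails if it takes over 72 s, if anything falls off the work surface, if the arm or the gripper's body presses on something with over 40 N, if the wrist force passes 120 N, or if a joint passes its speed limit or range.

### The arm

A 6-joint arm with a two-finger parallel gripper is mounted at the origin on the work surface. World frame = base frame: x ahead of the robot, y to its left, z up, the work surface at z = 0. Lengths are in m, angles in rad, forces in N, time in s.
With the tool pointing down it reaches from about 0.325 to 0.775 m from the base axis. Payload 9.3 kg.
Tool frame: the origin (TCP) lies at the very end of the fingers, on their centre line; the grasp point (between the pads) lies 19 mm behind it; z points along the fingers, y is the line along which they close (so a half turn about z gives the same grasp; the last joint's range is limited). The gripper opens to 85 mm and grips with 20 to 120 N. Pads are 22 mm wide; open, the fingers measure 114 mm over their backs; the gripper's body (76 mm by 85 mm) begins 54 mm behind the grasp point. The pads swing forward as they close: fully open they stand 13 mm farther back than shut.
Start: joints at [1.071, 0.259, 0.021, 1.334, 0, 1.418], TCP at [0.187, 0.517, 0.231] pointing down, gripper open.
Joint ranges: [-3.04, 3.04], [-0.91, 1.82], [-1.04, 1.36], [-1.92, 1.95], [-1.52, 1.45], [-3.14, 3.14]. Speed limits (rad/s): [2.22, 2.22, 2.79, 3.14, 3.14, 3.14].

### API

Orientations are given as a unit quaternion [x, y, z, w].
In Python, from rig import bot gives the robot as it stands. The module is installed in compiled form; this text tells all that it offers.
- The arm moves only by the shell command python3 -m pendant 'ROWS' [FORCE]. ROWS is JSON, one flat list of numbers, 5 for each row, row after row: the shift along the tool's x, y, z in m, then the turn about the tool's z in degrees, then the gripper command: -1 is shut, 1 is fully open, values between are in proportion. In form: [tx, ty, tz, roll, grip, tx, ty, tz, roll, grip, ...]. A call has 1 to 8 rows; each row shifts and turns the commanded pose from where the row before left it, along the tool's axes as they then stand; what a row does not reach is not made up. A row lasts 1/12 s, in which the tool goes at most 41.7 mm and 7.16 degrees, less where a joint would pass 70% of its speed; a pose out of reach is approached as far as the arm can. A call with a gripper value outside its range is refused whole. The fingers move at their own pace and stop on an object; FORCE is the grip in N (left out, the last holds). Time passes only in rows, so rows that do not move let the fingers close. It gives the time, the measured TCP pose, the force, the opening and the grip force at its end, in the units of the state.
- bot.state(): the state, without advancing time (a new reading comes with each control period).
- bot.grab_frame(name): name is "scene" or "top" or "wrist"; returns a dict with "frame" (400x640x3 uint8, red, green, blue), "range_z" (400x640 float32, m along the optical axis (not along the pixel's ray), 0 where there is no reading), "intrinsics" (3x3 intrinsics, pixels), "R" (3x3) and "t" (3): a world point X has camera coordinates R X + t. Camera axes: x right, y down, z forward; pixel columns grow to the right and rows downward; lengths in m; the calibration is good to about 2 mm. A picture is of the moment at which its call begins.
- bot.close_job(): hands the job in; it is judged then, once.
The state is a dict: "time_s": time; "joints": joint angles; "joint_vel": joint speeds; "tau": joint torques, N m; "tcp_pos": TCP position; "ee_rot": TCP orientation; "contact_force": force on the tool from outside, world axes, zero at the start; "torque": the same for the moment, N m; "width": opening from 0.0 (shut) to 1.0 (fully open); "finger_force": force on a finger pad.
Only numpy, scipy, OpenCV 4.12 (cv2) and the standard library are available. Lean on these libraries where they do the work, as an engineer would, in place of code of your own. Each camera call takes 0.05 s, during which the arm holds its last target. There are 200 camera calls.

## Working session

There is one attempt and no reset: what is moved stays moved. The work goes in short steps, Python scripts to look and compute and a shell command to move; the robot and the scene stay as the last step left them, time stands still between calls to the robot, and variables do not carry over. Pictures are saved under pics/ and viewed, at most 10 in all, crops included, and the job is handed in when it is done.

```bash
mkdir -p pics
python3 - <<'E'
from rig import bot
import cv2,numpy as np
s=bot.state();print(s)
for n in("top","scene"):
    f=bot.grab_frame(n);cv2.imwrite(f"pics/{n}0.png",f["frame"][...,::-1]);np.savez(f"{n}0.npz",**f)
    print(n,f["R"].round(3).tolist(),f["t"].round(3),f["intrinsics"].tolist())
E
```

```text
{'time_s': 0.0, 'joints': array([ 1.07135690e+00,  2.59209745e-01,  2.07756148e-02,  1.33370706e+00,
       -2.71205996e-05,  1.41820213e+00]), 'joint_vel': array([-1.44982704e-04,  1.10520987e-04, -9.26941354e-05, -9.54789378e-05,
       -1.71598083e-03,  7.40518144e-04]), 'tau': array([ 2.47856588e-04, -5.55635762e+01,  3.44532359e+01,  1.38595118e-02,
       -5.03440856e-05, -2.00864758e-05]), 'tcp_pos': array([0.18683809, 0.51699877, 0.23066209]), 'ee_rot': array([ 1.72554580e-01,  9.84999728e-01, -6.41352214e-04, -2.02514321e-04]), 'contact_force': array([0.02281257, 0.89307933, 0.00585969]), 'torque': array([0.05462885, 0.01428232, 0.04032948]), 'finger_force': 0.0, 'width': 1.0036262766327027}
top [[0.022, -1.0, 0.017], [-0.998, -0.023, -0.051], [0.052, -0.016, -0.999]] [-0.015  0.476  1.637] [[434.77452350656426, 0.0, 318.9847997045844], [0.0, 434.77452350656426, 200.33983543311413], [0.0, 0.0, 1.0]]
scene [[0.652, 0.758, -0.0], [0.572, -0.492, -0.656], [-0.497, 0.428, -0.755]] [-0.32  -0.238  1.721] [[498.7008844510629, 0.0, 328.5140262984588], [0.0, 498.7008844510629, 193.9224104127587], [0.0, 0.0, 1.0]]
```

View pics/top0.png

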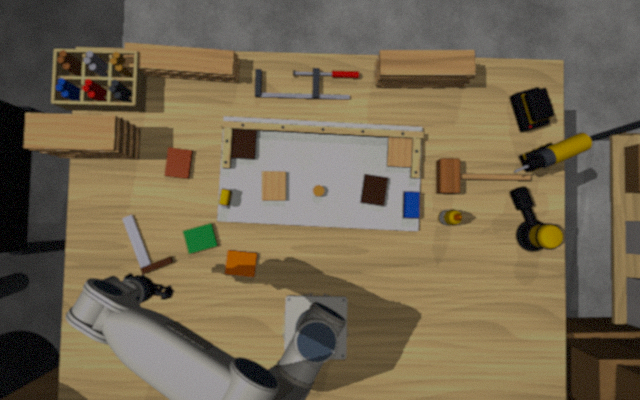

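View pics/scene0.png

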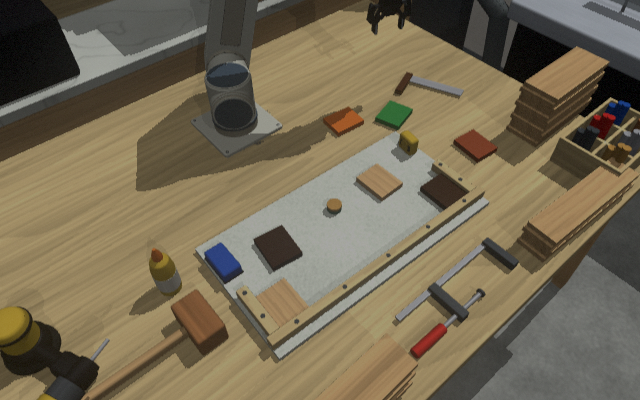

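Top view: loose maple is at (274,186) and loose walnut at (374,190), with the tin at (319,191). The walnut corner half is rear-left (244,144) and the maple corner half rear-right (400,152), so the mates have to cross over. The look-alikes are orange (241,263), green (200,238) and cherry (179,163). They lie off the board and are the wrong colour. Next I'll measure poses and confirm with one enlarged crop.

```bash
cat > h.py <<'E'
import numpy as np,cv2
from rig import bot
def pts(f):
    z=f["range_z"].astype(float);K=f["intrinsics"];v,u=np.mgrid[:400,:640]
    c=np.stack([(u-K[0,2])/K[0,0]*z,(v-K[1,2])/K[1,1]*z,z],-1)
    return (c-f["t"])@f["R"]   # R^T (c-t)
def rayz(f,uv,zw):  # pixel -> world on plane z=zw
    uv=np.atleast_2d(uv).astype(float);K=f["intrinsics"]
    d=np.c_[(uv[:,0]-K[0,2])/K[0,0],(uv[:,1]-K[1,2])/K[1,1],np.ones(len(uv))]@f["R"]
    o=-f["R"].T@f["t"];return o+d*((zw-o[2])/d[:,2])[:,None]
def rect(f,mask,zw):
    m=cv2.morphologyEx(mask.astype(np.uint8),cv2.MORPH_OPEN,np.ones((3,3)))
    n,l,s,c=cv2.connectedComponentsWithStats(m);out=[]
    for i in range(1,n):
        if s[i,4]>120:
            v,u=np.where(l==i);P=rayz(f,np.c_[u,v],zw)[:,:2]
            (x,y),(w,h),a=cv2.minAreaRect((P*1000).astype(np.float32))
            if h>w:w,h,a=h,w,a+90
            a=(a+90)%180-90
            out.append((P.mean(0).round(4),round(x,1),round(y,1),round(w),round(h),round(a,1),c[i].round(1)))
    return out
E
python3 - <<'E'
from h import *
f=dict(np.load("top0.npz"));P=pts(f);im=f["frame"]
hsv=cv2.cvtColor(im,cv2.COLOR_RGB2HSV)
for u,v in [(274,186),(374,190),(244,144),(404,152),(319,191),(320,160),(300,128),(226,197),(412,205)]:
    print((u,v),P[v,u].round(4),hsv[v,u])
# board: white
w=(hsv[...,1]<40)&(hsv[...,2]>120)&(P[...,2]>0.005)&(P[...,2]<.026)
w[:, :200]=0;w[:,440:]=0;w[250:]=0
print("white",w.sum(),rect(f,w,.016))
b=np.zeros((400,640),bool);b[135:225,225:420]=1
print("dark",rect(f,b&(hsv[...,2]<70),.036))
print("pale",rect(f,b&(hsv[...,1]>70)&(hsv[...,2]>120),.036))
cv2.imwrite("pics/crop0.png",cv2.resize(im[105:240,210:430,::-1],None,fx=3.6,fy=3.6,interpolation=cv2.INTER_CUBIC))
E
```

```text
(274, 186) [0.5255 0.1657 0.0308] [ 16 121 166]
(374, 190) [ 0.519  -0.2101  0.0329] [  9 198  45]
(244, 144) [0.6799 0.2813 0.0395] [ 11 149  48]
(404, 152) [ 0.6641 -0.3197  0.0415] [ 16 128 158]
(319, 191) [ 0.5097 -0.0033  0.0431] [ 19 190 152]
(320, 160) [ 0.63   -0.005   0.0154] [158   6 164]
(300, 128) [0.7435 0.0729 0.05  ] [ 20 101 159]
(226, 197) [0.4776 0.3345 0.0772] [ 24 255 154]
(412, 205) [ 0.4653 -0.3515  0.044 ] [110 226 140]
white 14305 [(array([0.7741, 0.1174]), 774.2, 116.5, 108, 16, 88.3, array([288.8, 121.7])), (array([ 0.7664, -0.1623]), 766.2, -163.1, 438, 17, 88.4, array([361.9, 125.5])), (array([ 0.5429, -0.0022]), 554.5, -6.5, 760, 350, 88.4, array([318.7, 182.9]))]
dark [(array([0.672 , 0.2838]), 671.1, 283.5, 93, 87, -88.6, array([243.4, 146.3])), (array([ 0.5196, -0.2102]), 519.5, -210.2, 103, 87, -7.3, array([374.1, 189.8]))]
pale [(array([0.6557, 0.3436]), 652.7, 342.7, 121, 19, 1.8, array([227.3, 150.2])), (array([ 0.6623, -0.3225]), 650.7, -317.3, 160, 121, 0.6, array([404.4, 152.7])), (array([0.5277, 0.1673]), 527.0, 167.2, 109, 86, 1.5, array([273.4, 185.3])), (array([ 0.4695, -0.3519]), 469.4, -352.1, 92, 47, -2.1, array([411.6, 204. ]))]
```

View pics/crop0.png

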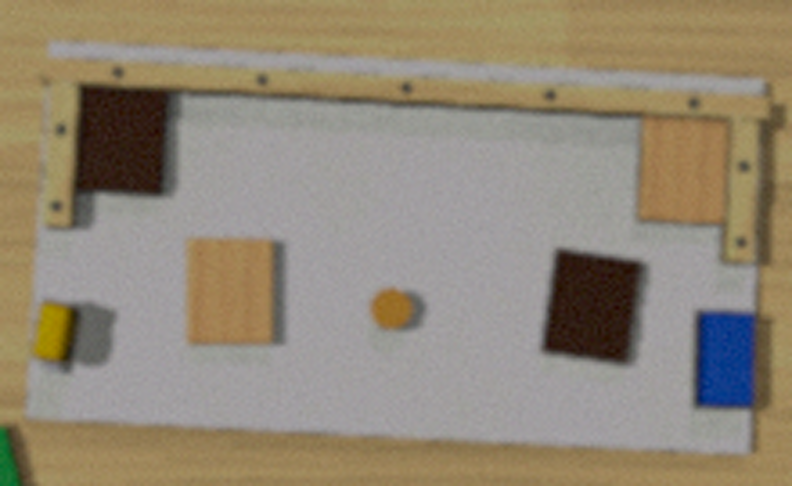

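The crop confirms it: pale loose half at left, dark loose half at right, tin between them, and each mate in the opposite rear corner. Board yaw is about -1.6°, centre about (0.5795, -0.007).

Plan: use the two half-open fingertips as a two-point pusher. Push the maple back to the fence, then right along it. Then bring the walnut inward, back to the fence, and left along it.

```bash
cat >> h.py <<'E'
C=np.array([.5795,-.007]);TH=-.028
def b(p):
    d=np.asarray(p)[...,:2]-C;c,s=np.cos(TH),np.sin(TH)
    return np.stack([d[...,0]*c+d[...,1]*s,-d[...,0]*s+d[...,1]*c],-1)
def st():
    from scipy.spatial.transform import Rotation as R
    s=bot.state();M=R.from_quat(s["ee_rot"]).as_matrix()
    print("t",round(s["time_s"],2),"board",b(s["tcp_pos"]).round(4),"z",s["tcp_pos"][2].round(4),"tooly deg rel board y",round(np.degrees(np.arctan2(M[1,1],M[0,1])-TH)-90,2),"tilt",M[2,2].round(4),"F",s["contact_force"].round(1),"w",round(s["width"],2),"j6",s["joints"][5].round(2))
E
python3 -m pendant '[0,0,0,-6.1,0.2, 0,0,0,-6.1,0.2, 0,0,0,-6.1,0.2]' 
python3 -m pendant '[-0.022,-0.028,0,0,0.2,-0.022,-0.028,0,0,0.2,-0.022,-0.028,0,0,0.2,-0.022,-0.028,0,0,0.2,-0.022,-0.028,0,0,0.2,-0.022,-0.028,0,0,0.2]'
python3 -m pendant '[-0.022,-0.028,0,0,0.2,-0.022,-0.028,0,0,0.2,-0.022,-0.028,0,0,0.2,-0.022,-0.028,0,0,0.2,-0.022,-0.028,0,0,0.2,-0.022,-0.028,0,0,0.2,0,0,0,0,0.2]'
python3 -c "
from h import *
st()
f=bot.grab_frame('wrist');cv2.imwrite('pics/w1.png',f['frame'][...,::-1])"
```

```text
time_s: 0.35
tcp_pos: [0.1869, 0.5171, 0.2309]
ee_rot: [0.011, 1.0, -0.0, -0.0]
contact_force: [-0.3, -1.2, 0.3]
width: 0.613
finger_force: 0.0
time_s: 0.85
tcp_pos: [0.3147, 0.3442, 0.2311]
ee_rot: [0.013, 1.0, -0.0, -0.0]
contact_force: [0.1, 1.1, 0.2]
width: 0.598
finger_force: 0.0
time_s: 1.43
tcp_pos: [0.4446, 0.17, 0.2307]
ee_rot: [0.016, 1.0, -0.001, 0.0]
contact_force: [-0.5, -0.0, 0.3]
width: 0.6
finger_force: 0.0
t 1.43 board [-0.1398  0.1732] z 0.2307 tooly deg rel board y -0.22 tilt -1.0 F [-0.5 -0.   0.3] w 0.6 j6 0.22
```

View pics/w1.png

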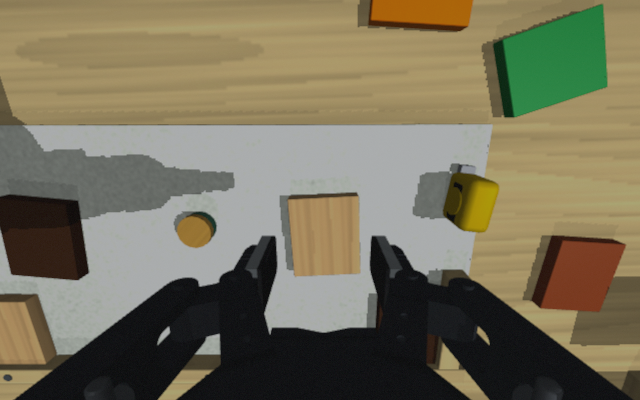

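The wrist view has the tool square to the board front edge. The loose maple at (325,235) is centred between the fingers at x≈322, and the tin is at (196,230). Descending in front of the maple and starting the push.

```bash
python3 -m pendant '[0.005,0,0.04,0,0.2,0.002,0,0.04,0,0.2,0,0,0.04,0,0.2,0,0,0.04,0,0.2,0,0,0.03,0,0.2,0,0,0.015,0,0.2,0,0,0.006,0,0.2,0,0,0,0,0.2]'
python3 -c "
from h import *
st()"
python3 -m pendant '[-0.012,0,0,0,0.2,-0.012,0,0,0,0.2,-0.012,0,0,0,0.2,-0.012,0,0,0,0.2,-0.012,0,0,0,0.2,-0.012,0,0,0,0.2,-0.012,0,0,0,0.2,0,0,0,0,0.2]'
python3 -c "
from h import *
st()
f=bot.grab_frame('wrist');cv2.imwrite('pics/w2.png',f['frame'][...,::-1])"
```

```text
time_s: 2.15
tcp_pos: [0.4334, 0.1748, 0.0192]
ee_rot: [0.013, 1.0, -0.0, -0.001]
contact_force: [-0.3, 0.4, 0.5]
width: 0.601
finger_force: 0.0
t 2.15 board [-0.1511  0.1776] z 0.0192 tooly deg rel board y 0.08 tilt -1.0 F [-0.3  0.4  0.5] w 0.6 j6 0.23
time_s: 2.82
tcp_pos: [0.5225, 0.1722, 0.0221]
ee_rot: [0.014, 1.0, 0.0, 0.002]
contact_force: [-1.4, -0.1, 1.0]
width: 0.603
finger_force: 0.0
t 2.82 board [-0.062   0.1776] z 0.0221 tooly deg rel board y 0.0 tilt -1.0 F [-1.4 -0.1  1. ] w 0.6 j6 0.19
```

View pics/w2.png

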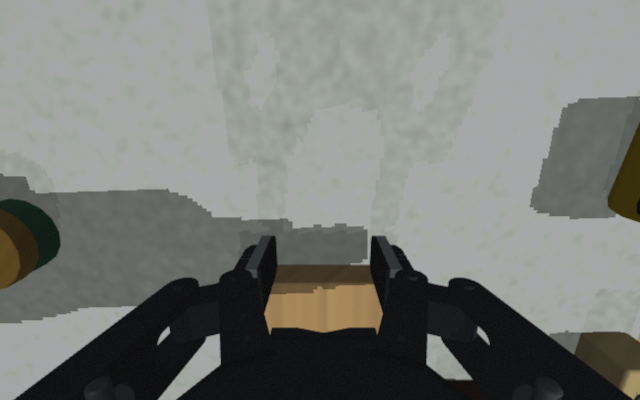

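The wrist view shows the lid's front face (rows 265–283) lying against the fingers, so the maple is moving with the pusher. I'll carry on to the fence.

```bash
python3 -m pendant '[-0.012,0,0.001,0,0.2,-0.012,0,0.001,0,0.2,-0.012,0,0,0,0.2,-0.012,0,0,0,0.2,-0.012,0,0,0,0.2,-0.012,0,0,0,0.2,-0.004,0,0,0,0.2,0,0,0,0,0.2]'
python3 - <<'E'
from h import *
st()
f=bot.grab_frame('top');cv2.imwrite('pics/t2.png',cv2.resize(f['frame'][105:240,210:430,::-1],None,fx=3.6,fy=3.6,interpolation=cv2.INTER_CUBIC))
E
```

```text
time_s: 3.53
tcp_pos: [0.5952, 0.17, 0.0188]
ee_rot: [0.014, 1.0, 0.0, 0.0]
contact_force: [-0.4, -0.5, 0.6]
width: 0.602
finger_force: 0.0
t 3.53 board [0.0107 0.1774] z 0.0188 tooly deg rel board y 0.03 tilt -1.0 F [-0.4 -0.5  0.6] w 0.6 j6 0.17
```

View pics/t2.png

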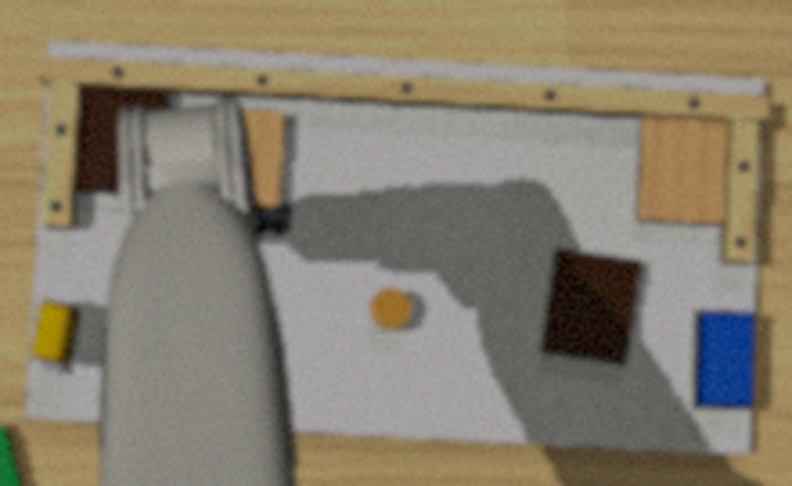

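The maple is square and about 15 mm short of the fence (right edge at crop column 287, end at row 110). I'll finish the push slowly and watch the force.

```bash
python3 -m pendant '[-0.006,0,0,0,0.2,-0.006,0,0,0,0.2,-0.003,0,0,0,0.2,0,0,0,0,0.2]'
python3 -c "
from h import *
st()"
python3 -m pendant '[-0.002,0,0,0,0.2,-0.002,0,0,0,0.2,0,0,0,0,0.2]'
python3 -c "
from h import *
st()"
python3 -m pendant '[-0.002,0,0,0,0.2,-0.002,0,0,0,0.2,0,0,0,0,0.2]'
python3 -c "
from h import *
st()"
```

```text
time_s: 3.92
tcp_pos: [0.6103, 0.1695, 0.0184]
ee_rot: [0.014, 1.0, 0.0, 0.0]
contact_force: [0.0, 0.1, 0.1]
width: 0.594
finger_force: 0.0
t 3.92 board [0.0258 0.1773] z 0.0184 tooly deg rel board y 0.03 tilt -1.0 F [0.  0.1 0.1] w 0.59 j6 0.17
time_s: 4.17
tcp_pos: [0.6121, 0.1695, 0.0181]
ee_rot: [0.014, 1.0, 0.0, -0.002]
contact_force: [-6.3, 0.5, 5.0]
width: 0.599
finger_force: 3.2
t 4.17 board [0.0276 0.1774] z 0.0181 tooly deg rel board y 0.04 tilt -1.0 F [-6.3  0.5  5. ] w 0.6 j6 0.17
time_s: 4.42
tcp_pos: [0.6122, 0.1695, 0.0178]
ee_rot: [0.013, 1.0, -0.0, -0.005]
contact_force: [-22.8, 1.0, 15.1]
width: 0.605
finger_force: 11.6
t 4.42 board [0.0277 0.1774] z 0.0178 tooly deg rel board y 0.07 tilt -0.9999 F [-22.8   1.   15.1] w 0.61 j6 0.16
```

Contact force rises at tool x = 27.7 mm, where 29 mm was expected, so the maple is seated and the frame is good to about 1 mm. I'll back off, lift, turn 90° and remeasure its left edge.

```bash
python3 -m pendant '[0.012,0,0,0,0.2,0.012,0,0,0,0.2,0.02,0,-0.03,0,0.2,0.03,0,-0.03,0,0.2,0.03,0,-0.03,0,0.2,0,0,0,7,0.2,0,0,0,7,0.2,0,0,0,7,0.2]'
python3 -m pendant '[0,0,0,7,0.2,0,0,0,7,0.2,0,0,0,7,0.2,0,0,0,7,0.2,0,0,0,7,0.2,0,0,0,7,0.2,0,0,0,7,0.2,0,0,0,7,0.2]'
python3 -m pendant '[0,0,0,7,0.2,0,0,0,6,0.2,0,0,0,0,0.2]'
python3 - <<'E'
from h import *
st()
f=bot.grab_frame('top');hsv=cv2.cvtColor(f['frame'],cv2.COLOR_RGB2HSV)
m=np.zeros((400,640),bool);m[135:225,225:420]=1
for n,k in (("dark",m&(hsv[...,2]<70)),("pale",m&(hsv[...,1]>70)&(hsv[...,2]>115))):
    for r in rect(f,k,.036): print(n,b(np.array(r[1:3])/1000).round(4),r[3:6],r[6])
cv2.imwrite('pics/t3.png',cv2.resize(f['frame'][105:240,210:430,::-1],None,fx=3.6,fy=3.6,interpolation=cv2.INTER_CUBIC))
E
```

```text
time_s: 5.08
tcp_pos: [0.5146, 0.1723, 0.1084]
ee_rot: [0.198, 0.98, 0.0, 0.001]
contact_force: [0.1, 0.1, -0.2]
width: 0.6
finger_force: 0.0
time_s: 5.75
tcp_pos: [0.5147, 0.1721, 0.1073]
ee_rot: [0.636, 0.772, 0.0, 0.0]
contact_force: [0.3, -0.2, 0.2]
width: 0.598
finger_force: 0.0
time_s: 6.0
tcp_pos: [0.5147, 0.1721, 0.1073]
ee_rot: [0.718, 0.696, 0.0, 0.0]
contact_force: [-0.1, -0.5, 0.9]
width: 0.603
finger_force: 0.0
t 6.0 board [-0.0698  0.1772] z 0.1073 tooly deg rel board y -90.23 tilt -1.0 F [-0.1 -0.5  0.9] w 0.6 j6 1.77
dark [0.0834 0.2929] (93, 87, -88.6) [243.3 146.4]
dark [-0.0563 -0.2026] (110, 90, -6.3) [373.5 190.4]
pale [0.0634 0.3516] (121, 19, 1.8) [227.4 150.2]
pale [0.0862 0.1693] (95, 86, 1.4) [276.9 146.3]
pale [ 0.0799 -0.3082] (160, 121, 0.6) [404.3 152.3]
pale [-0.1004 -0.3473] (91, 49, 0.6) [411.8 204.2]
```

View pics/t3.png

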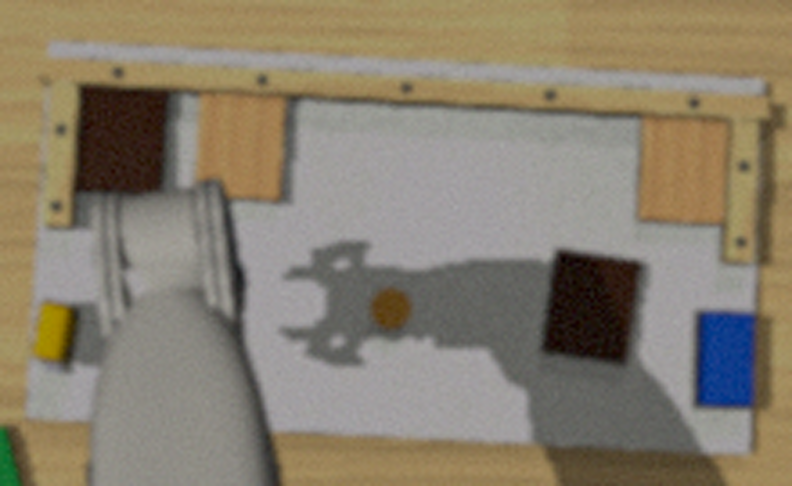

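Lid left edge is at crop column 197 and the walnut corner's right edge at 166. By scale and known sizes the gap is about 31–33 mm, centred at board y ≈ 0.233. The fingers are 22 mm wide, so there are about 5 mm each side. Moving above the gap and checking before descending.

```bash
python3 -m pendant '[0.007,0.02,0,-0.2,0.2,0.007,0.02,0,0,0.2,0.007,0.02,0,0,0.2,0.007,0.02,0,0,0.2,0.007,0.02,0,0,0.2,0.007,0.02,0,0,0.2,0.007,0.02,0,0,0.2,0.007,0.02,0,0,0.2]'
python3 -m pendant '[0,0.003,0.02,0,0.2,0,0,0.02,0,0.2,0,0,0.01,0,0.2,0,0,0,0,0.2]'
python3 - <<'E'
from h import *
st()
f=bot.grab_frame('wrist');np.savez("w4.npz",**f);im=f['frame'].copy()
K=f["intrinsics"];c,s=np.cos(TH),np.sin(TH)
def pix(xb,yb,z):
    X=np.array([C[0]+c*xb-s*yb,C[1]+s*xb+c*yb,z]);q=K@(f["R"]@X+f["t"]);return (q[:2]/q[2]).round(1)
for x in(.06,.095,.13):
    for y in(.2164,.25): print(x,y,pix(x,y,.036))
cv2.imwrite('pics/w4.png',im[...,::-1])
E
```

```text
time_s: 6.72
tcp_pos: [0.6769, 0.2245, 0.107]
ee_rot: [0.714, 0.7, -0.0, -0.0]
contact_force: [-0.1, -1.0, -1.0]
width: 0.602
finger_force: 0.0
time_s: 7.05
tcp_pos: [0.6775, 0.2238, 0.0542]
ee_rot: [0.715, 0.7, -0.002, -0.001]
contact_force: [-1.2, -0.3, -0.3]
width: 0.603
finger_force: 0.0
t 7.05 board [0.0915 0.2335] z 0.0542 tooly deg rel board y -89.62 tilt -1.0 F [-1.2 -0.3 -0.3] w 0.6 j6 1.79
0.06 0.2164 [274.7 258.9]
0.06 0.25 [272.4 209.1]
0.095 0.2164 [329.4 259.4]
0.095 0.25 [330.2 209.5]
0.13 0.2164 [384.3 259.9]
0.13 0.25 [388. 210.]
```

View pics/w4.png

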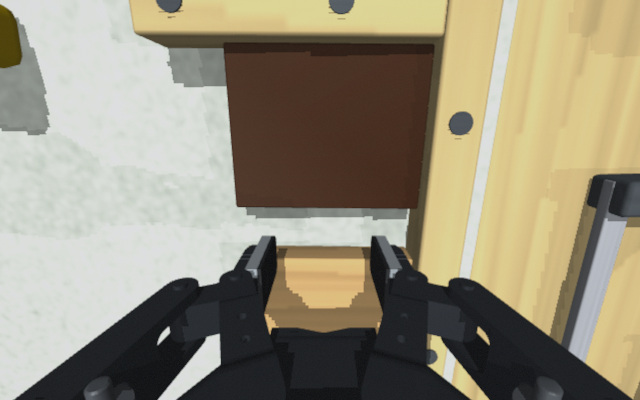

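Run:
```python
from h import *
f=dict(np.load("w4.npz"));im=f['frame']
for u in(310,335):print([(v,im[v,u].tolist()) for v in range(203,270,3)])
print(-f["R"].T@f["t"], b(-f["R"].T@f["t"]))
for z in(.016,.036):print(z,b(rayz(f,[[325,207],[325,246],[325,250],[325,258],[280,274]],z)))
```

```text
[(203, [77, 53, 40]), (206, [74, 50, 38]), (209, [130, 135, 129]), (212, [128, 133, 128]), (215, [127, 134, 128]), (218, [198, 205, 196]), (221, [215, 219, 214]), (224, [214, 219, 212]), (227, [208, 215, 206]), (230, [207, 214, 205]), (233, [218, 223, 217]), (236, [221, 223, 220]), (239, [217, 222, 217]), (242, [211, 217, 209]), (245, [175, 177, 163]), (248, [119, 98, 66]), (251, [136, 112, 78]), (254, [139, 114, 78]), (257, [145, 118, 81]), (260, [222, 195, 131]), (263, [222, 194, 131]), (266, [222, 191, 128]), (269, [222, 189, 126])]
[(203, [74, 48, 36]), (206, [73, 49, 36]), (209, [128, 134, 128]), (212, [127, 132, 126]), (215, [127, 131, 127]), (218, [206, 214, 205]), (221, [210, 217, 209]), (224, [215, 220, 215]), (227, [217, 222, 216]), (230, [216, 222, 216]), (233, [220, 223, 218]), (236, [218, 223, 217]), (239, [216, 222, 215]), (242, [218, 223, 217]), (245, [184, 190, 181]), (248, [120, 98, 68]), (251, [137, 113, 77]), (254, [141, 115, 79]), (257, [142, 116, 79]), (260, [222, 194, 131]), (263, [222, 195, 132]), (266, [222, 191, 128]), (269, [221, 190, 127])]
[0.67925432 0.29448334 0.19723621] [0.09127479 0.30415792]
0.016 [[0.09192847 0.24506195]
 [0.09217815 0.2160516 ]
 [0.09220497 0.2129362 ]
 [0.0922593  0.20662288]
 [0.05949485 0.19331951]]
0.036 [[0.09185633 0.25158338]
 [0.09207846 0.22577441]
 [0.09210232 0.22300281]
 [0.09215066 0.21738619]
 [0.06300187 0.20555088]]
```

The edges are at y = 0.2165 (maple) and 0.2516 (walnut corner), and the tool is at 0.2335, so it is centred in the gap. Descend and push right along the fence.

```bash
python3 -m pendant '[0,0,0.012,0.4,0.2,0,0,0.012,0,0.2,0,0,0.011,0,0.2,0,0,0,0,0.2,-0.006,0,0,0,0.2,-0.006,0,0,0,0.2,-0.008,0,0,0,0.2,-0.01,0,0,0,0.2]'
python3 -c "
from h import *
st()"
python3 -m pendant '[-0.012,0,0,0,0.2,-0.012,0,0,0,0.2,-0.012,0,0,0,0.2,-0.012,0,0,0,0.2,-0.012,0,0,0,0.2,-0.012,0,0,0,0.2,-0.012,0,0,0,0.2,-0.012,0,0,0,0.2]'
python3 -c "
from h import *
st()"
python3 -m pendant '[-0.012,0,0,0,0.2,-0.012,0,0,0,0.2,-0.012,0,0,0,0.2,-0.012,0,0,0,0.2,-0.012,0,0,0,0.2,-0.012,0,0,0,0.2,-0.012,0,0,0,0.2,-0.012,0,0,0,0.2]'
python3 -c "
from h import *
st()
f=bot.grab_frame('top');cv2.imwrite('pics/t5.png',cv2.resize(f['frame'][105:240,210:430,::-1],None,fx=3.6,fy=3.6,interpolation=cv2.INTER_CUBIC))"
```

```text
time_s: 7.77
tcp_pos: [0.6783, 0.1936, 0.0228]
ee_rot: [0.718, 0.696, 0.0, 0.0]
contact_force: [0.3, 0.7, 0.8]
width: 0.599
finger_force: 0.4
t 7.77 board [0.0932 0.2033] z 0.0228 tooly deg rel board y -90.14 tilt -1.0 F [0.3 0.7 0.8] w 0.6 j6 1.76
time_s: 8.43
tcp_pos: [0.675, 0.0969, 0.0222]
ee_rot: [0.718, 0.696, -0.0, -0.0]
contact_force: [0.5, 0.3, -0.1]
width: 0.598
finger_force: 0.5
t 8.43 board [0.0926 0.1066] z 0.0222 tooly deg rel board y -90.17 tilt -1.0 F [ 0.5  0.3 -0.1] w 0.6 j6 1.62
time_s: 9.1
tcp_pos: [0.6721, 0.0011, 0.0222]
ee_rot: [0.718, 0.696, -0.0, -0.0]
contact_force: [0.3, 0.2, -0.2]
width: 0.599
finger_force: 0.4
t 9.1 board [0.0923 0.0107] z 0.0222 tooly deg rel board y -90.16 tilt -1.0 F [ 0.3  0.2 -0.2] w 0.6 j6 1.48
```

View pics/t5.png

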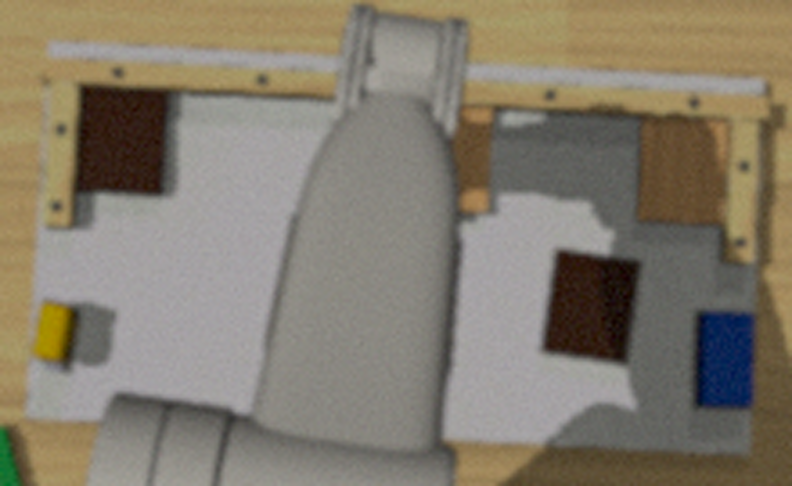

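The maple is following along the fence: its right edge is at column 492 and the maple corner's edge at 640. Finishing with slow closing steps.

```bash
python3 -m pendant '[-0.012,0,0,0,0.2,-0.012,0,0,0,0.2,-0.012,0,0,0,0.2,-0.012,0,0,0,0.2,-0.012,0,0,0,0.2,-0.012,0,0,0,0.2,-0.012,0,0,0,0.2,-0.01,0,0,0,0.2]'
python3 -m pendant '[-0.01,0,0,0,0.2,-0.01,0,0,0,0.2,-0.008,0,0,0,0.2,-0.007,0,0,0,0.2,-0.007,0,0,0,0.2,-0.006,0,0,0,0.2,-0.004,0,0,0,0.2,0,0,0,0,0.2]'
python3 -c "
from h import *
st()"
python3 -m pendant '[-0.003,0,0,0,0.2,-0.003,0,0,0,0.2,-0.002,0,0,0,0.2,0,0,0,0,0.2]'
python3 -c "
from h import *
st()"
```

```text
time_s: 9.82
tcp_pos: [0.6692, -0.0932, 0.0222]
ee_rot: [0.718, 0.696, -0.0, 0.0]
contact_force: [0.5, 0.5, 0.7]
width: 0.602
finger_force: 0.2
time_s: 10.48
tcp_pos: [0.6677, -0.1445, 0.0222]
ee_rot: [0.718, 0.696, -0.0, 0.0]
contact_force: [-0.1, 0.3, 0.1]
width: 0.6
finger_force: 0.0
t 10.48 board [ 0.092 -0.135] z 0.0222 tooly deg rel board y -90.2 tilt -1.0 F [-0.1  0.3  0.1] w 0.6 j6 1.27
time_s: 10.82
tcp_pos: [0.6674, -0.1519, 0.0222]
ee_rot: [0.718, 0.696, -0.0, 0.0]
contact_force: [0.8, -0.2, -0.9]
width: 0.601
finger_force: 0.0
t 10.82 board [ 0.0919 -0.1424] z 0.0222 tooly deg rel board y -90.17 tilt -1.0 F [ 0.8 -0.2 -0.9] w 0.6 j6 1.26
```

```bash
python3 -m pendant '[-0.003,0,0,0.2,0.2,-0.002,0,0,0,0.2,-0.002,0,0,0,0.2,0,0,0,0,0.2]'
python3 -m pendant '[-0.002,0,0,0,0.2,-0.002,0,0,0,0.2,0,0,0,0,0.2]'
python3 -c "
from h import *
st()
f=bot.grab_frame('wrist');np.savez('w6.npz',**f);cv2.imwrite('pics/w6.png',f['frame'][...,::-1])"
```

```text
time_s: 11.15
tcp_pos: [0.667, -0.1571, 0.0222]
ee_rot: [0.719, 0.695, 0.001, -0.001]
contact_force: [0.1, 7.4, 3.4]
width: 0.6
finger_force: 4.1
time_s: 11.4
tcp_pos: [0.6666, -0.1573, 0.0222]
ee_rot: [0.718, 0.696, 0.003, -0.004]
contact_force: [-1.6, 24.3, 6.1]
width: 0.6
finger_force: 12.0
t 11.4 board [ 0.0913 -0.1478] z 0.0222 tooly deg rel board y -90.15 tilt -1.0 F [-1.6 24.3  6.1] w 0.6 j6 1.24
```

View pics/w6.png

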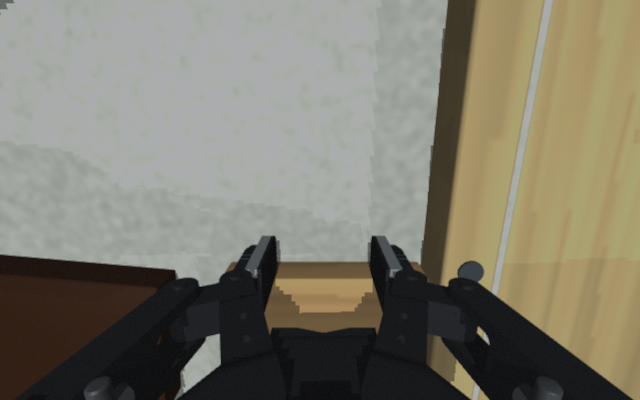

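The joint closes at tool y = -0.148 (24 N) with both fingertips on the edge. Clearance in front of the maple is tight while the walnut lies there, so I'll move the walnut first and re-seat the maple's end afterwards. Lift and go to the walnut's right side.

```bash
python3 -m pendant '[0.008,0,0,0,0.2,0.008,0,0,0,0.2,0,0,-0.03,0,0.2,0,0,-0.03,0,0.2,0,0,-0.02,0,0.2,-0.02,-0.02,0,0,0.2,-0.02,-0.02,0,0,0.2,-0.02,-0.02,0,0,0.2]'
python3 -m pendant '[-0.02,-0.02,0,0,0.2,-0.02,-0.02,0,0,0.2,-0.02,-0.02,0,0,0.2,-0.02,-0.02,0,0,0.2,-0.007,-0.006,0,0,0.2,0,0,0,0,0.2]'
python3 - <<'E'
from h import *
st()
f=bot.grab_frame('wrist');np.savez('w7.npz',**f);cv2.imwrite('pics/w7.png',f['frame'][...,::-1])
E
```

```text
time_s: 12.12
tcp_pos: [0.6051, -0.205, 0.1027]
ee_rot: [0.719, 0.695, -0.0, 0.001]
contact_force: [-0.3, -0.9, 0.4]
width: 0.601
finger_force: 0.0
time_s: 12.62
tcp_pos: [0.5153, -0.2903, 0.1025]
ee_rot: [0.72, 0.694, -0.0, 0.0]
contact_force: [0.1, -0.3, -0.6]
width: 0.597
finger_force: 0.0
t 12.62 board [-0.0562 -0.285 ] z 0.1025 tooly deg rel board y -90.54 tilt -1.0 F [ 0.1 -0.3 -0.6] w 0.6 j6 0.95
```

View pics/w7.png

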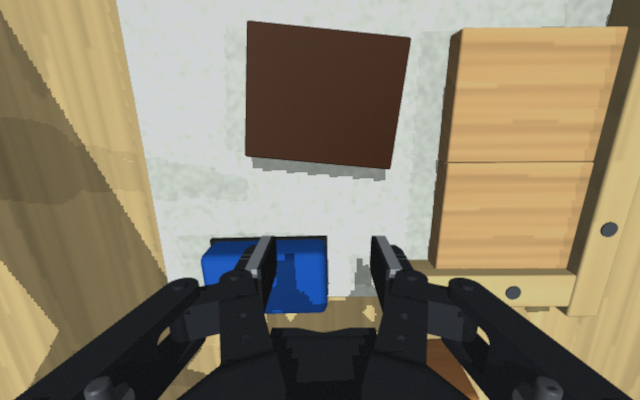

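That was one picture beyond the 10-view limit, so I'll use only numbers from here. It shows the maple joint closed and its front ends flush (joint line at row 161, columns 443–593), and the walnut's near edge at rows 155–168. The blue block's edge is near row 238. I'll check the clearances numerically.

Run:
```python
from h import *
f=dict(np.load("w7.npz"));
print("walnut R edge",b(rayz(f,[[246,156],[391,168],[247,21],[410,37]],.036)).round(4))
print("block edge",b(rayz(f,[[240,238],[325,237]],.050)).round(4), "at floor",b(rayz(f,[[325,237]],.016)).round(4))
print("maple front/joint",b(rayz(f,[[443,161],[592,161],[462,28],[437,268]],.036)).round(4))
P=pts(f);print(P[200,350],P[270,300],P[100,330])
t=bot.grab_frame("top");Q=pts(t);
hsv=cv2.cvtColor(t['frame'],cv2.COLOR_RGB2HSV)
for r in rect(t,(hsv[...,0]>95)&(hsv[...,0]<125)&(hsv[...,1]>150)&(np.arange(640)>395)&(np.arange(640)<430),.05):print("blue",b(np.array(r[1:3])/1000),r[3:])
```

```text
walnut R edge [[-0.1139 -0.2421]
 [-0.0053 -0.2522]
 [-0.1056 -0.1537]
 [ 0.0022 -0.1641]]
block edge [[-0.1199 -0.3022]
 [-0.0555 -0.3019]] at floor [[-0.0555 -0.3171]]
maple front/joint [[ 0.0333 -0.2473]
 [ 0.1447 -0.2483]
 [ 0.0362 -0.1591]
 [ 0.0381 -0.3372]]
[ 0.53775441 -0.28915518  0.0155226 ] [ 0.49511133 -0.3337246   0.0514387 ] [ 0.5226468  -0.20875112  0.03571912]
```

Clearances are about 21 mm on both sides of the fingers. Descend and push the walnut inward about 110 mm, to a centre near y ≈ -0.095 (tin edge at ≈ -0.02).

```bash
python3 -m pendant '[0,0,0.03,-0.5,0.2,0,0,0.03,0,0.2,0,0,0.015,0,0.2,0,0,0.007,0,0.2,0,0,0,0,0.2]'
python3 -c "
from h import *
st()"
python3 -m pendant '[0.008,0,0,0,0.2,0.008,0,0,0,0.2,0.008,0,0,0,0.2,0.008,0,0,0,0.2,0.008,0,0,0,0.2,0.008,0,0,0,0.2,0.008,0,0,0,0.2,0.008,0,0,0,0.2]'
python3 -m pendant '[0.008,0,0,0,0.2,0.008,0,0,0,0.2,0.008,0,0,0,0.2,0.008,0,0,0,0.2,0.008,0,0,0,0.2,0.006,0,0,0,0.2,0.004,0,0,0,0.2,0,0,0,0,0.2]'
python3 - <<'E'
from h import *
st()
f=bot.grab_frame('top');hsv=cv2.cvtColor(f['frame'],cv2.COLOR_RGB2HSV)
m=np.zeros((400,640),bool);m[135:225,225:420]=1
for n,k in (("dark",m&(hsv[...,2]<70)),("pale",m&(hsv[...,1]>70)&(hsv[...,2]>100))):
    for r in rect(f,k,.036): print(n,b(np.array(r[1:3])/1000).round(4),r[3:6],r[6])
f=bot.grab_frame('scene');P=pts(f);hsv=cv2.cvtColor(f['frame'],cv2.COLOR_RGB2HSV)
k=(hsv[...,2]<75)&(abs(P[...,2]-.036)<.005)&(abs(b(P)[...,1]+.1)<.15)&(abs(b(P)[...,0]+.05)<.1)
print("scene",[(b(np.array(r[1:3])/1000).round(4),r[3:]) for r in rect(f,k,.036)])
E
```

```text
time_s: 13.13
tcp_pos: [0.5167, -0.2872, 0.0186]
ee_rot: [0.716, 0.698, -0.0, -0.001]
contact_force: [0.2, -0.4, 0.3]
width: 0.6
finger_force: 0.0
t 13.13 board [-0.0549 -0.2819] z 0.0186 tooly deg rel board y -89.79 tilt -1.0 F [ 0.2 -0.4  0.3] w 0.6 j6 0.95
time_s: 13.8
tcp_pos: [0.5183, -0.2238, 0.0205]
ee_rot: [0.716, 0.698, -0.0, 0.0]
contact_force: [-0.6, -2.1, 0.5]
width: 0.598
finger_force: 0.5
time_s: 14.47
tcp_pos: [0.5194, -0.1736, 0.0201]
ee_rot: [0.716, 0.698, 0.0, -0.0]
contact_force: [0.3, 0.5, -0.2]
width: 0.597
finger_force: 0.0
t 14.47 board [-0.0554 -0.1682] z 0.0201 tooly deg rel board y -89.82 tilt -1.0 F [ 0.3  0.5 -0.2] w 0.6 j6 1.12
dark [0.0834 0.293 ] (93, 87, -88.6) [243.4 146.2]
dark [-0.0596 -0.1125] (102, 82, -1.8) [347.6 187.6]
pale [0.0635 0.3498] (121, 22, 1.8) [227.4 150.2]
pale [ 0.0819 -0.2645] (208, 152, -89.4) [393.6 150.6]
pale [-0.1214 -0.3444] (56, 41, 0.7) [409.8 209.3]
scene [(array([-0.0575, -0.1118]), (110, 88, -1.9, array([309.3, 227.6])))]
```

The walnut is square, at (-0.0575, -0.112). I'll nudge it 17 mm more, then back off, lift, turn back and go behind its front end.

```bash
python3 -m pendant '[0.005,0,0,0,0.2,0.005,0,0,0,0.2,0.004,0,0,0,0.2,0.003,0,0,0,0.2,0,0,0,0,0.2,-0.012,0,0,0,0.2,0,0,-0.03,0,0.2,0,0,-0.03,0,0.2]'
python3 -m pendant '[0,0,-0.02,-7,0.2,0,0,0,-7,0.2,0,0,0,-7,0.2,0,0,0,-7,0.2,0,0,0,-7,0.2,0,0,0,-7,0.2,0,0,0,-7,0.2,0,0,0,-7,0.2]'
python3 -m pendant '[0,0,0,-7,0.2,0,0,0,-7,0.2,0,0,0,-7,0.2,0,0,0,-7,0.2,0,0,0,-6,0.2,0,0,0,0,0.2]'
python3 - <<'E'
from h import *
st()
f=bot.grab_frame('scene');P=pts(f);hsv=cv2.cvtColor(f['frame'],cv2.COLOR_RGB2HSV);B=b(P)
k=(hsv[...,2]<75)&(abs(P[...,2]-.036)<.005)&(abs(B[...,1]+.1)<.15)&(abs(B[...,0]+.05)<.1)
print("scene",[(b(np.array(r[1:3])/1000).round(4),r[3:]) for r in rect(f,k,.036)])
k=(P[...,2]>.03)&(P[...,2]<.045)&(abs(B[...,1])<.05)&(abs(B[...,0]+.07)<.05)&(hsv[...,2]>75)
print("tin",k.sum(),B[k].mean(0))
E
```

```text
time_s: 15.23
tcp_pos: [0.5186, -0.1701, 0.0796]
ee_rot: [0.716, 0.698, -0.001, -0.002]
contact_force: [1.0, -0.5, 0.2]
width: 0.604
finger_force: 0.0
time_s: 15.9
tcp_pos: [0.5197, -0.1704, 0.1002]
ee_rot: [0.302, 0.953, -0.0, 0.0]
contact_force: [0.1, 0.2, 0.2]
width: 0.6
finger_force: 0.0
time_s: 16.4
tcp_pos: [0.5196, -0.1703, 0.1002]
ee_rot: [0.011, 1.0, -0.0, 0.0]
contact_force: [0.1, 1.3, -0.6]
width: 0.601
finger_force: 0.0
t 16.4 board [-0.0553 -0.1649] z 0.1002 tooly deg rel board y 0.38 tilt -1.0 F [ 0.1  1.3 -0.6] w 0.6 j6 -0.45
scene [(array([-0.0578, -0.0961]), (109, 89, -1.0, array([307.7, 225.8])))]
tin 161 [-0.06731848  0.00378039]
```

```bash
python3 -m pendant '[0.018,0.014,0,0.4,0.2,0.018,0.014,0,0,0.2,0.018,0.014,0,0,0.2,0.018,0.014,0,0,0.2,0.018,0.014,0,0,0.2,0,0,0,0,0.2]'
python3 -m pendant '[0,0,0.03,0,0.2,0,0,0.03,0,0.2,0,0,0.015,0,0.2,0,0,0.006,0,0.2,0,0,0,0,0.2]'
python3 -c "
from h import *
st()"
python3 -m pendant '[-0.01,0,0,0,0.2,-0.01,0,0,0,0.2,-0.01,0,0,0,0.2,-0.01,0,0,0,0.2,-0.01,0,0,0,0.2,-0.01,0,0,0,0.2,-0.01,0,0,0,0.2,-0.01,0,0,0,0.2]'
python3 -c "
from h import *
st()"
python3 -m pendant '[-0.01,0,0,0,0.2,-0.01,0,0,0,0.2,-0.01,0,0,0,0.2,-0.01,0,0,0,0.2,-0.01,0,0,0,0.2,-0.006,0,0,0,0.2,-0.004,0,0,0,0.2,0,0,0,0,0.2]'
python3 -c "
from h import *
st()"
```

```text
time_s: 16.95
tcp_pos: [0.4286, -0.0948, 0.1002]
ee_rot: [0.018, 1.0, 0.001, -0.001]
contact_force: [0.0, -0.5, -0.1]
width: 0.598
finger_force: 0.0
time_s: 17.37
tcp_pos: [0.4315, -0.0969, 0.0182]
ee_rot: [0.018, 1.0, 0.0, -0.001]
contact_force: [-0.1, -0.2, 0.6]
width: 0.6
finger_force: 0.0
t 17.37 board [-0.1454 -0.094 ] z 0.0182 tooly deg rel board y -0.41 tilt -1.0 F [-0.1 -0.2  0.6] w 0.6 j6 -0.38
time_s: 18.03
tcp_pos: [0.5129, -0.0994, 0.0192]
ee_rot: [0.016, 1.0, -0.0, -0.0]
contact_force: [-0.8, -0.5, 0.8]
width: 0.601
finger_force: 0.5
t 18.03 board [-0.064  -0.0942] z 0.0192 tooly deg rel board y -0.26 tilt -1.0 F [-0.8 -0.5  0.8] w 0.6 j6 -0.32
time_s: 18.7
tcp_pos: [0.5726, -0.1014, 0.0191]
ee_rot: [0.016, 1.0, -0.0, 0.0]
contact_force: [-0.1, -0.3, -0.4]
width: 0.599
finger_force: 0.0
t 18.7 board [-0.0042 -0.0946] z 0.0191 tooly deg rel board y -0.26 tilt -1.0 F [-0.1 -0.3 -0.4] w 0.6 j6 -0.29
```

```bash
python3 -m pendant '[-0.008,0,0,-0.2,0.2,-0.008,0,0,0,0.2,-0.006,0,0,0,0.2,-0.004,0,0,0,0.2,-0.003,0,0,0,0.2,0,0,0,0,0.2]'
python3 -m pendant '[-0.002,0,0,0,0.2,-0.002,0,0,0,0.2,-0.002,0,0,0,0.2,0,0,0,0,0.2]'
python3 -c "
from h import *
st()"
```

```text
time_s: 19.2
tcp_pos: [0.6014, -0.1023, 0.0191]
ee_rot: [0.014, 1.0, -0.0, 0.0]
contact_force: [0.6, -0.4, -1.1]
width: 0.6
finger_force: 0.0
time_s: 19.53
tcp_pos: [0.6041, -0.1022, 0.019]
ee_rot: [0.015, 1.0, 0.0, -0.003]
contact_force: [-12.3, 0.0, 7.9]
width: 0.599
finger_force: 6.1
t 19.53 board [ 0.0273 -0.0945] z 0.019 tooly deg rel board y -0.08 tilt -1.0 F [-12.3   0.    7.9] w 0.6 j6 -0.27
```

The walnut is seated at the fence (tool x = 27.3 mm). The gap to the maple is only about 20 mm, too narrow for 22 mm fingers. I'll press lightly on the walnut's top and drag it left about 25 mm to make room.

```bash
python3 -m pendant '[0.014,0,0,0,0.2,0.004,0,-0.025,0,0.2,0,0,-0.025,0,0.2,-0.03,0,0,0,0.2,-0.03,0,0,0,0.2,-0.023,0,0,0,0.2,0,0,0.02,0,0.2,0,0,0,0,0.2]'
python3 -m pendant '[0,0,0.005,0,0.2,0,0,0.004,0,0.2,0,0,0,0,0.2]'
python3 -m pendant '[0,0,0.002,0,0.2,0,0,0.002,0,0.2,0,0,0,0,0.2]'
python3 -c "
from h import *
st()"
```

```text
time_s: 20.2
tcp_pos: [0.6714, -0.104, 0.046]
ee_rot: [0.014, 1.0, 0.0, -0.002]
contact_force: [-0.3, 0.9, -0.7]
width: 0.598
finger_force: 0.0
time_s: 20.45
tcp_pos: [0.671, -0.1043, 0.0399]
ee_rot: [0.015, 1.0, 0.0, -0.0]
contact_force: [0.5, 0.4, 0.4]
width: 0.601
finger_force: 0.0
time_s: 20.7
tcp_pos: [0.6716, -0.1044, 0.0363]
ee_rot: [0.015, 1.0, -0.0, 0.0]
contact_force: [-0.9, 0.6, 0.4]
width: 0.6
finger_force: 0.0
t 20.7 board [ 0.0948 -0.0948] z 0.0363 tooly deg rel board y -0.07 tilt -1.0 F [-0.9  0.6  0.4] w 0.6 j6 -0.25
```

```bash
python3 -m pendant '[0,0,0.002,0,0.2,0,0,0.002,0,0.2,0,0,0,0,0.2]'
python3 -m pendant '[0,0,0.002,0,0.2,0,0,0,0,0.2]'
python3 -c "
from h import *
st()"
```

```text
time_s: 20.95
tcp_pos: [0.6719, -0.1044, 0.0328]
ee_rot: [0.015, 1.0, -0.0, 0.0]
contact_force: [-1.0, 0.6, 5.9]
width: 0.603
finger_force: 2.8
time_s: 21.12
tcp_pos: [0.6719, -0.1044, 0.0327]
ee_rot: [0.015, 1.0, -0.0, 0.001]
contact_force: [-7.0, 1.3, 19.4]
width: 0.599
finger_force: 9.9
t 21.12 board [ 0.0951 -0.0948] z 0.0327 tooly deg rel board y -0.06 tilt -1.0 F [-7.   1.3 19.4] w 0.6 j6 -0.25
```

```bash
python3 -m pendant '[0,0.005,0,0,0.2,0,0.005,0,0,0.2,0,0.005,0,0,0.2,0,0.005,0,0,0.2,0,0.005,0,0,0.2,0,0.003,0,0,0.2,0,0,0,0,0.2]'
python3 -c "
from h import *
st()"
python3 -m pendant '[0,0,-0.02,0,0.2,0,0,-0.03,0,0.2,0.03,0,-0.02,0,0.2,0.03,0,0,0,0.2,0.03,0,0,0,0.2,0.03,0,0,0,0.2,0,0,0,0,0.2]'
cat > look.py <<'E'
from h import *
st()
for n,d in(("top",4),("scene",4)):
    f=bot.grab_frame(n);P=pts(f);B=b(P);hsv=cv2.cvtColor(f['frame'],cv2.COLOR_RGB2HSV)
    area=(B[...,0]>-.14)&(B[...,0]<.148)&(abs(B[...,1])<.338)
    for m,k in (("dark",hsv[...,2]<75),("pale",(hsv[...,1]>70)&(hsv[...,0]<25)&(hsv[...,2]>85))):
        for r in rect(f,k&area&(P[...,2]<.05)&(P[...,2]>.022),.036):print(n,m,b(np.array(r[1:3])/1000).round(4),r[3:5],round(r[5]+1.6,1),r[6])
E
python3 look.py
```

```text
time_s: 21.7
tcp_pos: [0.6738, -0.078, 0.0328]
ee_rot: [0.015, 1.0, -0.002, 0.002]
contact_force: [-2.3, -7.3, 14.9]
width: 0.599
finger_force: 7.7
t 21.7 board [ 0.0963 -0.0683] z 0.0328 tooly deg rel board y -0.12 tilt -1.0 F [-2.3 -7.3 14.9] w 0.6 j6 -0.21
time_s: 22.28
tcp_pos: [0.5475, -0.0719, 0.1003]
ee_rot: [0.015, 1.0, 0.0, -0.002]
contact_force: [1.2, 1.2, 0.5]
width: 0.605
finger_force: 0.0
t 22.28 board [-0.0302 -0.0658] z 0.1003 tooly deg rel board y -0.08 tilt -1.0 F [1.2 1.2 0.5] w 0.6 j6 -0.25
top dark [0.0928 0.2942] (110, 87) -0.2 [243.3 143.7]
top dark [ 0.1181 -0.0758] (83, 57) -87.0 [342.1 140.6]
top pale [ 0.0936 -0.2506] (178, 109) 90.4 [388.8 151.1]
scene dark [0.0917 0.2905] (105, 100) -0.1 [442.4 190.7]
scene dark [ 0.0924 -0.0768] (103, 93) -0.8 [348.1 256.2]
scene pale [ 0.0916 -0.2469] (178, 106) 89.8 [295.3 292.4]
```

The drag worked: the walnut is now at y ≈ -0.075, leaving about 40 mm of gap. While the tool is in this orientation I'll re-seat the maple's front end against the fence.

```bash
python3 -m pendant '[-0.008,-0.028,0,0,0.2,-0.008,-0.028,0,0,0.2,-0.008,-0.028,0,0,0.2,-0.008,-0.028,0,0,0.2,0,-0.027,0,0,0.2,0,0,0,0,0.2]'
python3 -m pendant '[0,0,0.03,0,0.2,0,0,0.03,0,0.2,0,0,0.015,0,0.2,0,0,0.005,0,0.2,0,0,0,0,0.2]'
python3 -c "
from h import *
st()"
python3 -m pendant '[-0.006,0,0,0,0.2,-0.006,0,0,0,0.2,-0.004,0,0,0,0.2,-0.004,0,0,0,0.2,0,0,0,0,0.2]'
python3 -c "
from h import *
st()"
```

```text
time_s: 22.88
tcp_pos: [0.5821, -0.2176, 0.0995]
ee_rot: [0.016, 1.0, -0.001, 0.0]
contact_force: [-0.5, 0.3, 0.1]
width: 0.598
finger_force: 0.0
time_s: 23.3
tcp_pos: [0.5806, -0.2123, 0.0188]
ee_rot: [0.014, 1.0, 0.001, -0.001]
contact_force: [0.9, -0.4, -0.6]
width: 0.602
finger_force: 0.0
t 23.3 board [ 0.0069 -0.2052] z 0.0188 tooly deg rel board y -0.05 tilt -1.0 F [ 0.9 -0.4 -0.6] w 0.6 j6 -0.46
time_s: 23.72
tcp_pos: [0.6008, -0.2133, 0.0209]
ee_rot: [0.015, 1.0, -0.0, -0.0]
contact_force: [-4.7, 0.4, 2.0]
width: 0.599
finger_force: 2.2
t 23.72 board [ 0.0271 -0.2057] z 0.0209 tooly deg rel board y -0.06 tilt -1.0 F [-4.7  0.4  2. ] w 0.6 j6 -0.44
```

```bash
python3 -m pendant '[-0.002,0,0,0,0.2,-0.001,0,0,0,0.2,0,0,0,0,0.2]'
python3 -c "
from h import *
st()"
python3 -m pendant '[0.008,0,0,0,0.2,0.01,0,0,0,0.2,0,0,-0.03,0,0.2,0,0,-0.03,0,0.2,0,0,-0.02,7,0.2,0,0,0,7,0.2,0,0,0,7,0.2,0,0,0,7,0.2]'
python3 -m pendant '[0,0,0,7,0.2,0,0,0,7,0.2,0,0,0,7,0.2,0,0,0,7,0.2,0,0,0,7,0.2,0,0,0,7,0.2,0,0,0,7,0.2,0,0,0,7,0.2]'
python3 -m pendant '[0,0,0,6,0.2,0,0,0,0,0.2]'
python3 look.py
```

```text
time_s: 23.97
tcp_pos: [0.6009, -0.2133, 0.0207]
ee_rot: [0.015, 1.0, -0.0, -0.003]
contact_force: [-16.4, -0.6, 10.2]
width: 0.602
finger_force: 8.0
t 23.97 board [ 0.0272 -0.2056] z 0.0207 tooly deg rel board y -0.11 tilt -1.0 F [-16.4  -0.6  10.2] w 0.6 j6 -0.44
time_s: 24.63
tcp_pos: [0.5862, -0.213, 0.1013]
ee_rot: [0.259, 0.966, -0.0, 0.001]
contact_force: [-0.6, -0.9, -0.7]
width: 0.603
finger_force: 0.0
time_s: 25.3
tcp_pos: [0.5861, -0.2129, 0.1007]
ee_rot: [0.682, 0.731, 0.0, 0.001]
contact_force: [-0.2, 0.2, 0.1]
width: 0.598
finger_force: 0.0
time_s: 25.47
tcp_pos: [0.586, -0.2129, 0.1007]
ee_rot: [0.719, 0.695, 0.0, 0.001]
contact_force: [0.7, -0.4, -0.6]
width: 0.599
finger_force: 0.0
t 25.47 board [ 0.0122 -0.2057] z 0.1007 tooly deg rel board y -90.33 tilt -1.0 F [ 0.7 -0.4 -0.6] w 0.6 j6 1.12
top dark [0.0929 0.2935] (106, 86) 3.1 [243.5 143.8]
top dark [ 0.0941 -0.075 ] (108, 85) -0.7 [341.6 148.9]
top pale [ 0.0943 -0.1984] (107, 78) -0.2 [371.9 148.3]
scene dark [0.0921 0.29  ] (104, 100) 1.0 [442.4 190.9]
scene dark [ 0.0928 -0.0769] (103, 93) -0.8 [348.  256.1]
scene pale [-0.0689  0.009 ] (41, 38) 50.9 [334. 204.]
scene pale [ 0.0917 -0.2469] (178, 105) 89.7 [295.3 292.6]
```

```bash
python3 -m pendant '[0.016,0.02,0,-0.3,0.2,0.016,0.02,0,0,0.2,0.016,0.02,0,0,0.2,0.018,0.02,0,0,0.2,0,0,0,0,0.2,0,0,0.025,0,0.2,0,0,0.01,0,0.2,0,0,0,0,0.2]'
python3 - <<'E'
from h import *
st()
f=bot.grab_frame('wrist');im=f['frame'].astype(int);np.savez("w9.npz",**f)
for u in(300,325,350):
    col=im[:,u].sum(1);e=[(v,col[v-2],col[v+2]) for v in range(150,285) if abs(col[v+2]-col[v-2])>90];print(u,e)
print([(v,z,b(rayz(f,[[325,v]],z))[0,1].round(4)) for v in(200,220,240,260) for z in(.016,.036)])
E
```

```text
time_s: 26.23
tcp_pos: [0.6654, -0.1485, 0.0623]
ee_rot: [0.715, 0.699, -0.001, -0.002]
contact_force: [0.1, -0.2, 0.1]
width: 0.601
finger_force: 0.0
t 26.23 board [ 0.0899 -0.139 ] z 0.0623 tooly deg rel board y -89.65 tilt -1.0 F [ 0.1 -0.2  0.1] w 0.6 j6 1.25
300 [(197, np.int64(161), np.int64(353)), (198, np.int64(162), np.int64(401)), (199, np.int64(146), np.int64(401)), (200, np.int64(204), np.int64(401)), (207, np.int64(394), np.int64(558)), (208, np.int64(393), np.int64(630)), (209, np.int64(394), np.int64(630)), (210, np.int64(391), np.int64(629)), (243, np.int64(598), np.int64(390)), (244, np.int64(589), np.int64(270)), (245, np.int64(591), np.int64(274)), (246, np.int64(544), np.int64(288)), (255, np.int64(318), np.int64(489)), (256, np.int64(318), np.int64(524)), (257, np.int64(319), np.int64(526)), (258, np.int64(388), np.int64(525))]
325 [(197, np.int64(152), np.int64(331)), (198, np.int64(150), np.int64(402)), (199, np.int64(152), np.int64(404)), (200, np.int64(130), np.int64(406)), (207, np.int64(403), np.int64(555)), (208, np.int64(399), np.int64(632)), (209, np.int
[... 609 characters left out ...]
int64(618)), (208, np.int64(392), np.int64(620)), (209, np.int64(391), np.int64(621)), (243, np.int64(587), np.int64(468)), (244, np.int64(584), np.int64(310)), (245, np.int64(585), np.int64(293)), (246, np.int64(592), np.int64(301)), (247, np.int64(468), np.int64(309)), (255, np.int64(315), np.int64(453)), (256, np.int64(321), np.int64(520)), (257, np.int64(323), np.int64(527)), (258, np.int64(336), np.int64(529))]
[(200, 0.016, np.float64(-0.1248)), (200, 0.036, np.float64(-0.1189)), (220, 0.016, np.float64(-0.1398)), (220, 0.036, np.float64(-0.1323)), (240, 0.016, np.float64(-0.1554)), (240, 0.036, np.float64(-0.1463)), (260, 0.016, np.float64(-0.1717)), (260, 0.036, np.float64(-0.1609))]
```

The walnut edge is at -0.118 and the maple edge at -0.160, with the tool centred at -0.139. Descend and push the walnut left along the fence.

```bash
python3 -m pendant '[0,0.003,0.02,0.3,0.2,0,0,0.013,0,0.2,0,0,0.009,0,0.2,0,0,0,0,0.2,0.006,0,0,0,0.2,0.008,0,0,0,0.2,0.01,0,0,0,0.2,0.012,0,0,0,0.2]'
python3 -c "
from h import *
st()"
python3 -m pendant '[0.012,0,0,0,0.2,0.012,0,0,0,0.2,0.012,0,0,0,0.2,0.012,0,0,0,0.2,0.012,0,0,0,0.2,0.012,0,0,0,0.2,0.012,0,0,0,0.2,0.012,0,0,0,0.2]'
python3 -m pendant '[0.012,0,0,0,0.2,0.012,0,0,0,0.2,0.012,0,0,0,0.2,0.012,0,0,0,0.2,0.012,0,0,0,0.2,0.012,0,0,0,0.2,0.012,0,0,0,0.2,0.01,0,0,0,0.2]'
python3 -c "
from h import *
st()"
```

```text
time_s: 26.95
tcp_pos: [0.6717, -0.1124, 0.0243]
ee_rot: [0.717, 0.697, 0.0, 0.001]
contact_force: [0.3, -0.9, 1.2]
width: 0.598
finger_force: 0.5
t 26.95 board [ 0.0951 -0.1028] z 0.0243 tooly deg rel board y -90.08 tilt -1.0 F [ 0.3 -0.9  1.2] w 0.6 j6 1.31
time_s: 27.62
tcp_pos: [0.6741, -0.0158, 0.0232]
ee_rot: [0.717, 0.697, -0.0, 0.0]
contact_force: [-0.1, -0.9, 1.0]
width: 0.598
finger_force: 0.5
time_s: 28.28
tcp_pos: [0.6768, 0.0783, 0.0232]
ee_rot: [0.717, 0.697, 0.0, -0.0]
contact_force: [0.2, 0.2, 0.4]
width: 0.597
finger_force: 0.5
t 28.28 board [0.0948 0.088 ] z 0.0232 tooly deg rel board y -90.05 tilt -1.0 F [0.2 0.2 0.4] w 0.6 j6 1.59
```

Now about 60 mm to go, tapering off.

```bash
python3 -m pendant '[0.01,0,0,0,0.2,0.01,0,0,0,0.2,0.01,0,0,0,0.2,0.008,0,0,0,0.2,0.006,0,0,0,0.2,0.005,0,0,0,0.2,0.004,0,0,0,0.2,0,0,0,0,0.2]'
python3 -c "
from h import *
st()"
python3 -m pendant '[0.003,0,0,0,0.2,0.003,0,0,0,0.2,0,0,0,0,0.2]'
python3 -c "
from h import *
st()"
```

```text
time_s: 28.95
tcp_pos: [0.6783, 0.1306, 0.0231]
ee_rot: [0.717, 0.697, 0.0, -0.0]
contact_force: [-0.0, 0.1, 0.1]
width: 0.601
finger_force: 0.0
t 28.95 board [0.0949 0.1404] z 0.0231 tooly deg rel board y -90.04 tilt -1.0 F [-0.   0.1  0.1] w 0.6 j6 1.67
time_s: 29.2
tcp_pos: [0.6785, 0.1362, 0.0231]
ee_rot: [0.717, 0.697, 0.0, -0.0]
contact_force: [0.1, -0.6, -0.7]
width: 0.599
finger_force: 0.0
t 29.2 board [0.0949 0.1459] z 0.0231 tooly deg rel board y -90.07 tilt -1.0 F [ 0.1 -0.6 -0.7] w 0.6 j6 1.68
```

```bash
python3 -m pendant '[0.003,0,0,0,0.2,0.002,0,0,0,0.2,0.002,0,0,0,0.2,0,0,0,0,0.2]'
python3 -c "
from h import *
st()"
python3 -m pendant '[0.002,0,0,0,0.2,0.001,0,0,0,0.2,0,0,0,0,0.2]'
python3 -c "
from h import *
st()"
```

```text
time_s: 29.53
tcp_pos: [0.6786, 0.1408, 0.0232]
ee_rot: [0.718, 0.696, -0.002, 0.001]
contact_force: [-1.4, -9.1, 1.5]
width: 0.605
finger_force: 5.4
t 29.53 board [0.095  0.1506] z 0.0232 tooly deg rel board y -90.15 tilt -1.0 F [-1.4 -9.1  1.5] w 0.61 j6 1.69
time_s: 29.78
tcp_pos: [0.6786, 0.141, 0.0232]
ee_rot: [0.718, 0.696, -0.003, 0.003]
contact_force: [-2.7, -22.6, 3.1]
width: 0.6
finger_force: 11.5
t 29.78 board [0.0949 0.1507] z 0.0232 tooly deg rel board y -90.25 tilt -1.0 F [ -2.7 -22.6   3.1] w 0.6 j6 1.69
```

Closed at 23 N. Now back off, turn, seat the walnut's front end, then inspect.

```bash
python3 -m pendant '[-0.008,0,0,0,0.2,-0.006,0,0,0,0.2,0,0,-0.03,0,0.2,0,0,-0.03,0,0.2,0.015,-0.023,-0.02,0,0.2,0.017,-0.023,0,0,0.2,0.017,-0.023,0,0,0.2,0.017,-0.021,0,0,0.2]'
python3 -m pendant '[0,0,0,-7,0.2,0,0,0,-7,0.2,0,0,0,-7,0.2,0,0,0,-7,0.2,0,0,0,-7,0.2,0,0,0,-7,0.2,0,0,0,-7,0.2,0,0,0,-7,0.2]'
python3 -m pendant '[0,0,0,-7,0.2,0,0,0,-7,0.2,0,0,0,-7,0.2,0,0,0,-7,0.2,0,0,0,-6,0.2,0,0,0,0,0.2]'
python3 look.py
```

```text
time_s: 30.45
tcp_pos: [0.5893, 0.2013, 0.1038]
ee_rot: [0.717, 0.697, 0.001, -0.0]
contact_force: [0.5, 0.1, -0.2]
width: 0.601
finger_force: 0.0
time_s: 31.12
tcp_pos: [0.5903, 0.2008, 0.1033]
ee_rot: [0.303, 0.953, 0.0, -0.0]
contact_force: [-1.0, -0.3, -0.2]
width: 0.602
finger_force: 0.0
time_s: 31.62
tcp_pos: [0.5903, 0.2008, 0.1033]
ee_rot: [0.012, 1.0, 0.0, 0.0]
contact_force: [-0.1, 0.6, 0.6]
width: 0.601
finger_force: 0.0
t 31.62 board [0.005 0.208] z 0.1033 tooly deg rel board y 0.22 tilt -1.0 F [-0.1  0.6  0.6] w 0.6 j6 0.22
top dark [0.0927 0.1903] (110, 60) 3.1 [272.  143.8]
top pale [ 0.0941 -0.2495] (180, 111) 90.2 [387.5 151.3]
scene dark [0.0925 0.2463] (186, 105) 90.6 [431.5 198.4]
scene pale [-0.0689  0.009 ] (41, 38) 50.9 [334. 204.]
scene pale [ 0.0922 -0.2472] (179, 106) 89.8 [295.3 292.5]
```

```bash
python3 -m pendant '[0,-0.003,0.03,0.2,0.2,0,0,0.03,0,0.2,0,0,0.016,0,0.2,0,0,0.007,0,0.2,0,0,0,0,0.2,-0.006,0,0,0,0.2,-0.006,0,0,0,0.2,-0.004,0,0,0,0.2]'
python3 -m pendant '[-0.004,0,0,0,0.2,-0.002,0,0,0,0.2,-0.002,0,0,0,0.2,0,0,0,0,0.2]'
python3 -c "
from h import *
st()"
```

```text
time_s: 32.38
tcp_pos: [0.6082, 0.1972, 0.0218]
ee_rot: [0.017, 1.0, 0.0, 0.002]
contact_force: [-0.4, 0.1, 0.4]
width: 0.599
finger_force: 0.0
time_s: 32.72
tcp_pos: [0.6129, 0.1967, 0.0204]
ee_rot: [0.016, 1.0, 0.0, -0.001]
contact_force: [-6.9, 0.6, 6.3]
width: 0.598
finger_force: 3.7
t 32.72 board [0.0277 0.2046] z 0.0204 tooly deg rel board y -0.26 tilt -1.0 F [-6.9  0.6  6.3] w 0.6 j6 0.21
```

Seated at 27.7 mm. A little more pressure, then retreat to look at the walnut pair with the wrist camera (numeric check).

```bash
python3 -m pendant '[-0.002,0,0,0,0.2,0,0,0,0,0.2,0.01,0,0,0,0.2,0.01,0,0,0,0.2,0,0,-0.04,0,0.2,0,-0.03,-0.04,0,0.2,0,-0.03,-0.03,0,0.2,0,-0.03,-0.03,0,0.2]'
python3 -m pendant '[0,-0.01,0,7,0.2,0,0,0,7,0.2,0,0,0,7,0.2,0,0,0,7,0.2,0,0,0,7,0.2,0,0,0,7,0.2,0,0,0,7,0.2,0,0,0,7,0.2]'
python3 -m pendant '[0,0,0,7,0.2,0,0,0,7,0.2,0,0,0,7,0.2,0,0,0,7,0.2,0,0.03,0,6,0.2,0,0.03,0,0,0.2,0,0,0,0,0.2]'
cat > near.py <<'E'
from h import *
import sys
st()
f=bot.grab_frame('wrist');n=sys.argv[1];np.savez(f'near_{n}.npz',**f);cv2.imwrite(f'pics/near_{n}.png',f['frame'][...,::-1])
P=pts(f);B=b(P);hsv=cv2.cvtColor(f['frame'],cv2.COLOR_RGB2HSV)
print("B range",B[200,320],B[20,20],B[20,620])
k=(abs(P[...,2]-.036)<.004)&(B[...,0]<.149)&(B[...,0]>0)&(abs(B[...,1])<.345)
k&=(hsv[...,2]<110)if n=="walnut" else (hsv[...,1]>60)
for r in rect(f,k,.036):print(n,b(np.array(r[1:3])/1000).round(4),r[3:5],round(r[5]+1.6,2),r[6])
c,s=np.cos(TH),np.sin(TH);K=f["intrinsics"]
g=cv2.cvtColor(f['frame'],cv2.COLOR_RGB2GRAY).astype(np.float32)
# rectified top-plane map, 0.5 mm/px
sg=1 if n=="walnut" else -1
ys=sg*np.arange(.14,.35,.0005);xs=np.arange(.02,.16,.0005)
X,Y=np.meshgrid(xs,ys,indexing='ij');W=np.stack([C[0]+c*X-s*Y,C[1]+s*X+c*Y,0*X+.036],-1)
q=(W@f["R"].T+f["t"])@K.T;q=(q[...,:2]/q[...,2:]).astype(np.float32)
im=cv2.remap(f['frame'],q[...,0],q[...,1],cv2.INTER_LINEAR);cv2.imwrite(f'pics/rect_{n}.png',cv2.resize(im,None,fx=1.8,fy=1.8)[...,::-1])
G=cv2.cvtColor(im,cv2.COLOR_RGB2GRAY).astype(float)
def fe(a): return int(np.argmax(a))
for x in(.05,.065,.08,.095,.11,.125,.14):
    row=cv2.GaussianBlur(G,(3,3),0)[int((x-.02)/.0005)];d=np.gradient(row)
    seam=(abs(ys)>.235)&(abs(ys)<.265);i=np.where(seam)[0];j=i[np.argmin(row[i])]
    o=np.where(abs(ys)<.18)[0];a=o[np.argmax(abs(d[o]))]
    print("x",x,"seam y",ys[j].round(4),row[j].round(),"bg",np.median(row[i]),"inner edge",ys[a].round(4))
for y in(.17,.185,.2,.215,.23,.27,.285,.3,.315,.33):
    col=cv2.GaussianBlur(G,(3,3),0)[:,int((y-.14)/.0005)];d=np.gradient(col)
    fr=np.where((xs>.025)&(xs<.055))[0];re=np.where(xs>.135)[0]
    print("y",sg*y,"front x",xs[fr[np.argmax(abs(d[fr]))]].round(4),"rear",xs[re[np.argmax(abs(d[re]))]].round(4))
E
python3 near.py walnut
```

```text
time_s: 33.38
tcp_pos: [0.5933, 0.113, 0.1544]
ee_rot: [0.016, 1.0, -0.0, 0.0]
contact_force: [1.7, -0.1, 0.0]
width: 0.595
finger_force: 0.0
time_s: 34.05
tcp_pos: [0.5933, 0.1034, 0.1528]
ee_rot: [0.487, 0.874, 0.0, 0.0]
contact_force: [-0.5, -0.1, -0.4]
width: 0.605
finger_force: 0.0
time_s: 34.63
tcp_pos: [0.6571, 0.1042, 0.1518]
ee_rot: [0.719, 0.695, 0.001, 0.001]
contact_force: [-1.0, -0.0, -1.0]
width: 0.603
finger_force: 0.0
t 34.63 board [0.0744 0.1133] z 0.1518 tooly deg rel board y -90.34 tilt -1.0 F [-1. -0. -1.] w 0.6 j6 1.64
B range [0.07072927 0.10098691] [-0.18831898  0.26599198] [0.32207509 0.25967555]
walnut [0.0939 0.2173] (112, 112) 89.8 [345.8  69.3]
x 0.05 seam y 0.2515 24.0 bg 53.75 inner edge 0.1615
x 0.065 seam y 0.2515 25.0 bg 52.5625 inner edge 0.161
x 0.08 seam y 0.2515 27.0 bg 51.25 inner edge 0.161
x 0.095 seam y 0.2515 27.0 bg 50.28125 inner edge 0.161
x 0.11 seam y 0.251 25.0 bg 48.875 inner edge 0.151
x 0.125 seam y 0.251 26.0 bg 48.09375 inner edge 0.15
x 0.14 seam y 0.2515 26.0 bg 44.03125 inner edge 0.15
y 0.17 front x 0.038 rear 0.151
y 0.185 front x 0.0385 rear 0.151
y 0.2 front x 0.038 rear 0.151
y 0.215 front x 0.038 rear 0.151
y 0.23 front x 0.038 rear 0.151
y 0.27 front x 0.0375 rear 0.1515
y 0.285 front x 0.025 rear 0.135
y 0.3 front x 0.025 rear 0.135
y 0.315 front x 0.025 rear 0.135
y 0.33 front x 0.025 rear 0.135
```

The walnut is good: the seam is straight at y = 0.2513 and inner edge to seam is 90.3 mm, so it is closed. Both fronts are at x = 0.038. Now the same check on the maple.

```bash
python3 -m pendant '[-0.03,0,0,-7,0.2,-0.03,0,0,-7,0.2,-0.03,0,0,-7,0.2,0,0,0,-7,0.2,0,0,0,-7,0.2,0,0,0,-7,0.2,0,0,0,-7,0.2,0,0,0,-7,0.2]'
python3 -m pendant '[0,0,0,-7,0.2,0,0,0,-7,0.2,0,0,0,-7,0.2,0,0,0,-7,0.2,0,0,0,-7,0.2,0,0,0,-7,0.2,0,0,0,-7,0.2,0,0,0,-7,0.2]'
python3 -m pendant '[0,0,0,-7,0.2,0,0,0,-7,0.2,0,0,0,-7,0.2,0,0,0,-7,0.2,0,0,0,-7,0.2,0,0,0,-7,0.2,0,0,0,-7,0.2,0,0,0,-7,0.2]'
python3 -m pendant '[0,0,0,-7,0.2,0,0,0,-5,0.2,0,0,0,0,0.2]'
python3 -c "
from h import *
st()"
```

```text
time_s: 35.35
tcp_pos: [0.6605, 0.0154, 0.1529]
ee_rot: [0.305, 0.952, 0.0, -0.0]
contact_force: [-0.0, -0.4, -0.2]
width: 0.601
finger_force: 0.0
time_s: 36.02
tcp_pos: [0.6605, 0.0155, 0.1529]
ee_rot: [-0.178, 0.984, -0.0, -0.0]
contact_force: [0.3, -0.1, -0.0]
width: 0.603
finger_force: 0.0
time_s: 36.68
tcp_pos: [0.6605, 0.0155, 0.1529]
ee_rot: [-0.619, 0.785, 0.0, -0.0]
contact_force: [-0.5, 0.9, 0.7]
width: 0.601
finger_force: 0.0
time_s: 36.93
tcp_pos: [0.6605, 0.0155, 0.1528]
ee_rot: [-0.697, 0.717, -0.0, 0.0]
contact_force: [0.6, 0.1, 0.1]
width: 0.601
finger_force: 0.0
t 36.93 board [0.0804 0.0248] z 0.1528 tooly deg rel board y 89.97 tilt -1.0 F [0.6 0.1 0.1] w 0.6 j6 -1.65
```

```bash
python3 -m pendant '[0.027,0,0,0,0.2,0.027,0,0,0,0.2,0.027,0,0,0,0.2,0.027,0,0,0,0.2,0.027,0,0,0,0.2,0,0,0,0,0.2]'
python3 near.py maple
```

```text
time_s: 37.43
tcp_pos: [0.6562, -0.1239, 0.1525]
ee_rot: [-0.693, 0.721, -0.0, -0.0]
contact_force: [0.1, -0.0, 0.4]
width: 0.606
finger_force: 0.0
t 37.43 board [ 0.0799 -0.1147] z 0.1525 tooly deg rel board y 89.33 tilt -1.0 F [ 0.1 -0.   0.4] w 0.61 j6 -1.84
B range [ 0.08253994 -0.10236547] [ 0.34628504 -0.27100716] [-0.181482   -0.26346779]
maple [ 0.0925 -0.2174] (117, 111) 90.1 [305.7  71.5]
x 0.05 seam y -0.2595 79.0 bg 86.5625 inner edge -0.158
x 0.065 seam y -0.2485 63.0 bg 84.84375 inner edge -0.158
x 0.08 seam y -0.2485 62.0 bg 84.25 inner edge -0.158
x 0.095 seam y -0.249 68.0 bg 84.34375 inner edge -0.158
x 0.11 seam y -0.249 68.0 bg 85.78125 inner edge -0.158
x 0.125 seam y -0.2615 77.0 bg 107.90625 inner edge -0.1585
x 0.14 seam y -0.2485 60.0 bg 76.96875 inner edge -0.159
y -0.17 front x 0.037 rear 0.1505
y -0.185 front x 0.037 rear 0.1465
y -0.2 front x 0.0435 rear 0.147
y -0.215 front x 0.0435 rear 0.147
y -0.23 front x 0.0305 rear 0.1505
y -0.27 front x 0.036 rear 0.156
y -0.285 front x 0.025 rear 0.135
y -0.3 front x 0.025 rear 0.135
y -0.315 front x 0.025 rear 0.135
y -0.33 front x 0.025 rear 0.135
```

The maple seam is straight at y = -0.2487 and inner edge to seam is 90.5 mm. The fronts are flush within 1 mm. The tool is clear of everything, so I'm handing in.

```bash
python3 -m pendant '[0,0,-0.03,0,0.2,0,0,-0.03,0,0.2,0,0,0,0,0.2]' | head -2
python3 -c "
from rig import bot
print(bot.close_job())"
```

```text
time_s: 37.73
tcp_pos: [0.658, -0.119, 0.2186]
the job is handed in; nothing more can be done
None
```

I handed the job in at about 38 s with both loose halves seated against the back fence and closed against their mates; the wrist camera put both joints shut to about 0.5 mm, no verdict was returned, and I viewed 11 pictures, one over the limit of 10.

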